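# Close the reflow hot stage and start the run

### The job

The hot stage has been loaded. Working with the fingertips only, first gently push its drawer fully home, then push the yellow lug on its roof to slide the shutter fully shut over the window, and then press the orange start button on the grey console. Do not pinch or grip anything, do not touch the specimen or reach into the tray, and leave the other two buttons and everything else on the bench alone.

Things in the scene. Friction and masses are not known exactly. Their poses are not given: they have to be found in the camera images.
- chamber: Hot stage: fixed black box 160 (its x, depth) x 200 (its y) x 70 mm (height), origin at the centre of its underside, on the bench. Its front, with the drawer, faces its own -x, which points roughly to the robot. Its roof (70 mm up) has a 50 x 50 mm window centred at its x -20, y -30 mm. It has cooling fins on both sides, to 111 mm from its middle. The stage and the console may change places.
- drawer (a joint): Drawer of the hot stage: 0 = fully home, grows up to 0.085 m as it comes out to the chamber's -x. At the start 0.035 to 0.075 m open. Slides with about 2.5 N of friction, stays where it is left, hard stop at 0.
- drawer_front (a point): Centre of the outer (robot-side) face of the drawer's aluminium front panel, 36 mm above the bench; moves with the drawer, axes as the chamber. The panel is 136 mm wide (y), 56 mm high (from 8 to 64 mm above the bench) and 10 mm thick, plain, with a flat red stripe and no handle; when the drawer is home this face stands 10 mm in front of the chamber's front, the panel lying against it.
- tray_floor (a point): Centre of the inner floor of the drawer's open steel tray, 20 mm above the bench; moves with the drawer. The tray lies behind the front panel, 120 x 120 x 20 mm outside, walls and floor 4 mm. The fingers are not to touch it.
- specimen: Small green circuit board with a black chip, 36 x 30 x 4 mm, 20 g, lying loose in the tray; origin at the centre of its underside. Not to be touched; it rides along with the drawer.
- shutter (a joint): Steel shutter plate 66 (x) x 60 (y) x 4 mm lying on the chamber's roof, its top 74.5 mm above the bench: 0 = shut over the window, grows up to 0.075 m as it slides open to the chamber's +y. At the start 0.040 to 0.070 m open. Slides with about 1.5 N of friction, stays where it is left, hard stop at 0.
- lug_push (a point): Point to push on: centre of the +y face of the yellow lug that stands up in the middle of the shutter plate; 85.5 mm above the bench; moves with the shutter, axes as the chamber. Push it towards the chamber's -y to shut. The lug is 30 mm along x, 12 mm along y and stands 22 mm above the plate (its -y half 16 mm). Pressing both its +y and -y halves at once counts as pinching.
- console: Grey button console, fixed box 120 (x) x 190 (y) x 45 mm, origin at the centre of its underside. Three round buttons in a row along its y on top: blue power at y +55 mm, orange start in the middle, red emergency at y -55 mm.
- start_top (a point): Centre of the top of the orange start button, 67 mm above the bench; the button is 28 mm across, stands 10 mm out of its 44 mm wide collar and is pressed straight down.
- start (a joint): Orange start button: 0 = up, 0.006 m = fully down; springs back, about 5 N to press fully.
- power (a joint): Blue power button, 26 mm across: 0 = up. Not to be pressed.
- emergency (a joint): Red emergency button, 34 mm across, on a yellow housing: 0 = up. Not to be pressed.
- gauge: Steel gauge cylinder, 22 mm across, 18 mm high, standing loose on the rear of the chamber's roof; origin under it. Leave alone.
- objective: Steel microscope objective, 32 mm across, 40 mm high, standing on the bench close to the robot, near its middle line; origin under it. Leave alone.
- mouse: Black computer mouse with a grey wheel, 105 x 60 x 34 mm, on the bench; origin under it. Leave alone.
- flux: Jar with white cap, 44 mm across, 50 mm high, on the bench; origin under it. Leave alone.
- tape: Roll of yellow tape lying flat, 60 mm across, 18 mm high; origin under it. Leave alone.
- driver: Screwdriver 160 mm long lying on the bench. Leave alone.
Not all that is in view belongs to the job. What is shaped like the console but pink is not meant.

How it is judged (in metres and radians):
On the way, in this order (a step that is already met when the one before it is completed fails the run):
1. the drawer is pushed fully home while the shutter is still open (value of joint drawer below 0.004 m and value of joint shutter above 0.006 m), for 0.2 s.
2. the shutter is pushed fully shut, the drawer still home (value of joint each of drawer, shutter below 0.004 m), for 0.2 s.
3. the orange start button is pressed down (value of joint start above 0.004 m), for 0.1 s.
At the end, for the whole second after the job is handed in: The drawer and the shutter are each within 4 mm of fully shut, the start button has been pressed and is up again (within 2 mm), and the specimen lies flat and still in the tray (all of step 2 and value of joint start below 0.002 m and z of specimen in the frame of tray_floor between -0.003 and 0.008 m and angle between specimen's own z axis and vertical below 0.15 rad and linear speed of specimen below 0.02 m/s); the robot touches nothing.
It fails at once if start pressed before drawer and shutter are both shut, or the blue or the red button pressed ((value of joint start above 0.003 m and value of joint any of drawer, shutter above 0.006 m) or value of joint any of power, emergency above 0.003 m).
It fails at once if the drawer slammed (faster than 0.3 m/s) (velocity of joint drawer below -0.3 m/s).
It fails at once if the fingers touch the tray (gripping the front panel or reaching in), or pinch the lug (contact force between the fingers and drawer_c1 above 0.5 N or contact force between the fingers and drawer_c2 above 0.5 N or contact force between the fingers and drawer_c3 above 0.5 N or contact force between the fingers and drawer_c4 above 0.5 N or contact force between the fingers and drawer_c5 above 0.5 N or (contact force between the fingers and shutter_c1 above 0.5 N and contact force between the fingers and shutter_c2 above 0.5 N)).
It fails at once if the specimen touched, lifted or tipped (contact force between any of the arm, the fingers and specimen above 0.3 N or z of specimen in the frame of tray_floor above 0.01 m or angle between specimen's own z axis and vertical above 0.4 rad).
It fails at once if another thing on the bench moved by more than 20 mm (distance of any of gauge, objective, mouse, flux, tape, driver from where it was at the start of the episode above 0.02 m).
It also fails if it takes over 54 s, if anything falls off the work surface, if the arm or the gripper's body presses on something with over 40 N, if the wrist force passes 120 N, or if a joint passes its speed limit or range.

### The arm

A 6-joint arm with a two-finger parallel gripper is mounted at the origin on the work surface. World frame = base frame: x ahead of the robot, y to its left, z up, the work surface at z = 0. Lengths are in m, angles in degrees, forces in N, time in s.
With the tool pointing down it reaches from about 0.425 to 0.95 m from the base axis. Payload 14.7 kg.
Tool frame: the origin (TCP) lies midway between the tips of the shut fingers; the grasp point (between the pads) lies 19 mm behind it; z points along the fingers, y is the line along which they close (so a half turn about z gives the same grasp; the last joint's range is limited). The gripper opens to 85 mm and grips with 20 to 120 N. Pads are 22 mm wide; open, the fingers measure 114 mm over their backs; the gripper's body (76 mm by 85 mm) begins 54 mm behind the grasp point. The pads swing forward as they close: fully open they stand 13 mm farther back than shut.
Start: joints at [-69.076, 27.513, 91.461, -0, 61.026, -2.67], TCP at [0.26, -0.596, 0.202] pointing down, gripper open.
Joint ranges: [-157.49, 157.49], [-46.99, 117.5], [13.45, 153.17], [-89.5, 269.5], [5.16, 153.95], [-167.48, 167.48]. Speed limits (degrees/s): [108.29, 108.29, 136.94, 172.46, 172.46, 172.46].

### API

Orientations are given as [roll, pitch, yaw] about the fixed x, y, z axes, in that order (R = Rz(yaw) Ry(pitch) Rx(roll)).
In Python, from station import env gives the robot as it stands. The module is installed in compiled form; this text tells all that it offers.
- The arm moves only by the shell command python3 -m crank 'ROWS' [FORCE]. ROWS is JSON, a list that holds one entry, the list of rows, each a list of 5 numbers: the shift along the world's x, y, z in units of 60 mm (1.0 is 60 mm), then the turn about the world's z in units of 6 degrees (1.0 is 6 degrees), then the closure, from 0 (fully open) to 1 (shut). A call has 1 to 20 rows; each row is the pose to reach, as a shift and turn from the pose commanded when the call began; what a row does not reach only later rows make up. A row lasts 1/8 s, in which the tool goes at most 62.5 mm and 10.7 degrees, less where a joint would pass 70% of its speed; a pose out of reach is approached as far as the arm can. A call with a gripper value outside its range is refused whole. The fingers move at their own pace and stop on an object; FORCE is the grip in N (left out, the last holds). Time passes only in rows, so rows that repeat a pose let the fingers close. It gives the time, the measured TCP pose, the force, the opening and the grip force at its end, in the units of the state.
- env.read_state(): the state, without advancing time (a new reading comes with each control period).
- env.camera(name): name is "side" or "top" or "wrist"; returns a dict with "pixels" (420x560x3 uint8, red, green, blue), "vfov" (degrees; the focal length in pixels is half the picture's height over the tangent of half this angle, whatever the lens; pixels are square), "cx", "cy" (the principal point, pixels), "xyz" and "rotation" of the camera in the world; the wrist camera has in their place "tool_from_camera" (4x4, takes a point from camera to tool coordinates, whose origin is the TCP and whose axes are the flange's). Camera axes: x right, y up, looking along -z (the intrinsics and any distortion apply to the point x, -y, -z); pixel columns grow to the right and rows downward; lengths in m; the calibration is good to about 2 mm. The wrist camera is an equidistant fisheye: a pixel r from the principal point sees the ray r / f radians off the axis. A picture is of the moment at which its call begins: read the wrist's pose just before it. There is no depth.
- env.hand_in(): hands the job in; it is judged then, once.
Trained networks look in the newest picture that a camera, given by its name, has taken for a name from the list of things; names that differ only in an ending like _2 or _b are one class to them, and where a whole thing is asked for, a point or a joint stands for the part that bears it (a point fixed in the world has none). Each returns a list of dicts, best first, with "p" (0 to 1); they miss things now and then, are a little off and sometimes report something else, mostly with a low value. They report only what shows in the picture. A call takes as long as a camera call. They do not tell look-alikes from the thing itself.
- env.regions_of(camera, name): "region" (420x560 bool, what is visible of it) and "centre" ([column, row] in pixels, amid what is visible of it).
The state is a dict: "clock": time; "qpos": joint angles; "joint_velocities": joint speeds; "effort": joint torques, N m; "eef_pos": TCP position; "ee_rot": TCP orientation; "wrist_force": force on the tool from outside, world axes, zero at the start; "wrist_torque": the same for the moment, N m; "grip_width": opening from 0.0 (shut) to 1.0 (fully open); "finger_force": force on a finger pad.
Only numpy, scipy, OpenCV 4.12 (cv2) and the standard library are available. Lean on these libraries where they do the work, as an engineer would, in place of code of your own. Each camera call takes 0.05 s, during which the arm holds its last target. There are 200 camera calls.

## Working session

There is one attempt and no reset: what is moved stays moved. The work goes in short steps, Python scripts to look and compute and a shell command to move; the robot and the scene stay as the last step left them, time stands still between calls to the robot, and variables do not carry over. Pictures are saved under pics/ and viewed, at most 12 in all, crops included, and the job is handed in when it is done.

```bash
mkdir -p pics; cat > h.py <<'E'
import numpy as np, cv2
from station import env
def ray(c,uv):
    f=c["pixels"].shape[0]/2/np.tan(np.radians(c["vfov"])/2)
    d=np.array([(uv[0]-c["cx"])/f,-(uv[1]-c["cy"])/f,-1.])
    return np.array(c["xyz"]),np.array(c["rotation"]).reshape(3,3)@d
def at(c,uv,z):
    o,d=ray(c,uv); return o+d*(z-o[2])/d[2]
def proj(c,P):
    f=c["pixels"].shape[0]/2/np.tan(np.radians(c["vfov"])/2)
    q=np.array(c["rotation"]).reshape(3,3).T@(np.array(P)-np.array(c["xyz"]))
    return np.array([c["cx"]-f*q[0]/q[2],c["cy"]+f*q[1]/q[2]])
E
python3 - <<'E'
from h import *
ims=[]
for n in("top","side"):
    c=env.camera(n); cv2.imwrite(f"pics/{n}0.png",c["pixels"][...,::-1])
    print(n,{k:(np.round(v,3).tolist()) for k,v in c.items() if k!="pixels"})
    for m in("chamber","drawer_front","specimen","shutter","lug_push","console","start_top","power","emergency","gauge","objective","mouse","flux","tape","driver"):
        print(m,[(round(float(r["p"]),2),np.round(r["centre"]).tolist(),int(r["region"].sum())) for r in env.regions_of(n,m)][:3])
print(env.read_state())
E
```

```text
top {'vfov': 48.665, 'cx': 267.165, 'cy': 211.625, 'xyz': [0.357, 0.014, 1.31], 'rotation': [4.858, 0.068, -90.313]}
chamber [(0.6, [330.0, 160.0], 5892)]
drawer_front [(0.61, [325.0, 194.0], 1433)]
specimen [(0.49, [336.0, 181.0], 62)]
shutter [(0.72, [321.0, 154.0], 499)]
lug_push [(0.86, [322.0, 150.0], 548)]
console [(0.7, [142.0, 315.0], 3368), (0.67, [322.0, 155.0], 524), (0.65, [206.0, 149.0], 3135)]
start_top []
power [(0.52, [325.0, 192.0], 1304), (0.51, [118.0, 309.0], 62), (0.2, [111.0, 181.0], 240)]
emergency [(0.65, [160.0, 324.0], 149)]
gauge [(0.38, [311.0, 125.0], 55)]
objective [(0.5, [268.0, 236.0], 73)]
mouse [(0.66, [434.0, 236.0], 737), (0.18, [111.0, 179.0], 223)]
flux [(0.6, [110.0, 180.0], 242)]
tape [(0.76, [113.0, 240.0], 275), (0.3, [206.0, 149.0], 3084)]
driver [(0.63, [442.0, 170.0], 339), (0.51, [337.0, 181.0], 34)]
side {'vfov': 53.834, 'cx': 271.635, 'cy': 211.058, 'xyz': [-0.002, 0.806, 0.773], 'rotation': [53.656, -0.834, -150.445]}
chamber [(0.82, [252.0, 189.0], 3374)]
drawer_front [(0.64, [276.0, 197.0], 862)]
specimen [(0.56, [269.0, 192.0], 35)]
[... 811 characters left out ...]
0], 876)]
{'clock': 1.6, 'qpos': array([-6.90751910e+01,  2.75128079e+01,  9.14575391e+01,  1.51481306e-04,
        6.10258372e+01, -2.67118456e+00]), 'joint_velocities': array([ 0.02455627, -0.07867168, -0.07484571, -0.00885702,  0.01994466,
        0.12608809]), 'effort': array([-3.37714710e-04, -9.50481606e+01, -4.30641890e+01, -2.00378754e-04,
        1.13301438e-03,  1.79709423e-05]), 'eef_pos': array([ 0.26020575, -0.59568449,  0.20252784]), 'ee_rot': array([1.79996182e+02, 4.54526585e-05, 2.35959202e+01]), 'wrist_force': array([-0.50267143, -0.28119687, -0.26919319]), 'wrist_torque': array([-0.05682931, -0.00652873,  0.01566491]), 'finger_force': 0.0, 'grip_width': 0.9994911703972507}
```

View pics/top0.png

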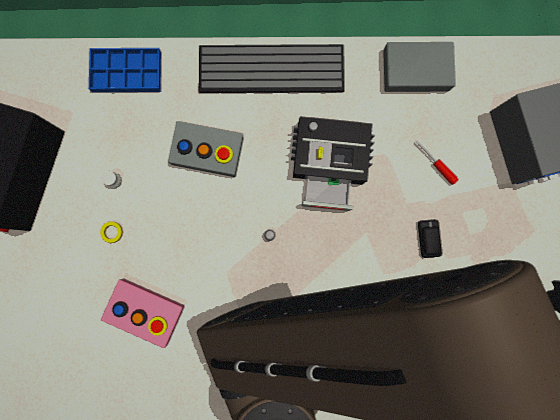

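View pics/side0.png

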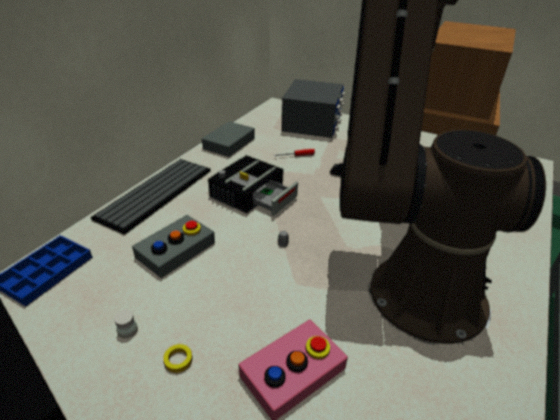

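Top view: grey console with orange button at (204,150), pink look-alike with orange at (138,318) → the grey one is meant. Yellow lug at (320,153) on the stage roof; the yellow tape (111,232) and red/yellow housing (224,154) could be confused with it. Stage with its drawer (front at ~(325,208)) is unique. Close crop to check.

```bash
python3 - <<'E'
import cv2
a=cv2.imread("pics/top0.png")
cv2.imwrite("pics/crop1.png",cv2.resize(a[105:220,160:385],(800,409),interpolation=cv2.INTER_CUBIC))
b=cv2.imread("pics/side0.png")
cv2.imwrite("pics/crop2.png",cv2.resize(b[145:285,120:310],(800,589),interpolation=cv2.INTER_CUBIC))
E
cat >> h.py <<'E'
from scipy.spatial.transform import Rotation as Ro
def rot(c): return Ro.from_euler("xyz",c["rotation"],degrees=True).as_matrix()
def proj(c,P):
    f=210/np.tan(np.radians(c["vfov"])/2)
    q=(np.array(P)-c["xyz"])@rot(c)
    return np.stack([c["cx"]-f*q[...,0]/q[...,2],c["cy"]+f*q[...,1]/q[...,2]],-1)
def at(c,uv,z):
    f=210/np.tan(np.radians(c["vfov"])/2)
    d=rot(c)@np.array([(uv[0]-c["cx"])/f,-(uv[1]-c["cy"])/f,-1.]); o=np.array(c["xyz"])
    return o+d*(z-o[2])/d[2]
E
```

```text
(no output)
```

View pics/crop1.png

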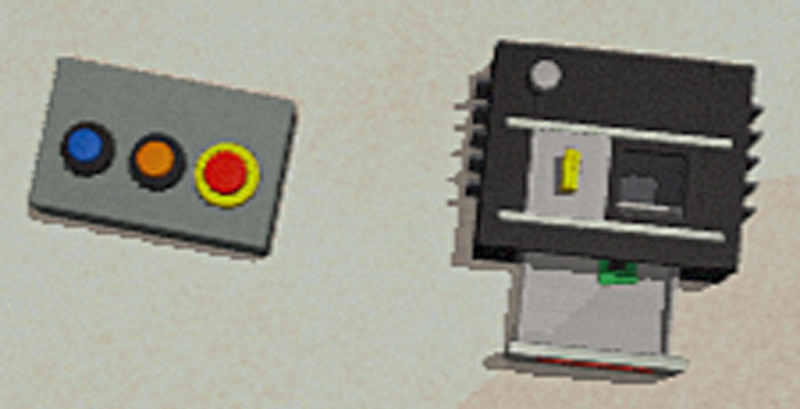

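View pics/crop2.png

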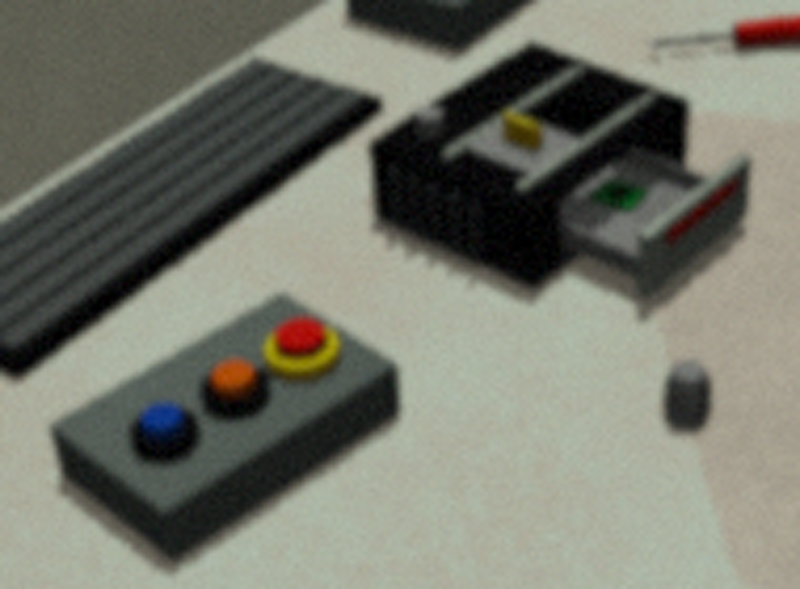

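Grey console with orange button (155,158 in crop) is the one; the stage shows its lug, half-shut shutter, open drawer with the green board. Now fit poses from both views.

```bash
cat > fit.py <<'E'
from h import *
from scipy.optimize import least_squares
T=env.camera("top");S=env.camera("side")
t=lambda u,v:(T,np.array([160+u/3.5556-.4,105+v/3.5556-.4]))
s=lambda u,v:(S,np.array([120+u/4.2105-.4,145+v/4.2105-.4]))
# (cam,pixel), x,y,z,kd,ks
C=[(t(498,41),(.08,.1,.07,0,0)),(t(755,66),(.08,-.1,.07,0,0)),
(s(373,148),(.08,.1,.07,0,0)),(s(533,43),(.08,-.1,.07,0,0)),(s(687,102),(-.08,-.1,.07,0,0)),(s(530,297),(-.08,.1,0,0,0)),
(t(690,362),(-.09,-.068,.064,1,0)),(t(510,342),(-.08,.068,.064,1,0)),(s(748,157),(-.09,-.068,.064,1,0)),(s(645,315),(-.09,.068,.008,1,0)),
(t(574,151),(.005,-.036,.093,0,1)),(t(571,191),(-.035,-.036,.093,0,1)),
(t(529,128),(.013,0,.0745,0,1)),(t(527,211),(-.053,0,.0745,0,1))]
G=[(t(60,57),(.06,.095,.045)),(t(297,101),(.06,-.095,.045)),(t(270,247),(-.06,-.095,.045)),(t(33,207),(-.06,.095,.045)),
(t(155,157),(0,0,.067)),(s(234,374),(0,0,.067)),(s(54,430),(.06,.095,.045)),(s(283,293),(.06,-.095,.045)),(s(398,370),(-.06,-.095,.045)),(s(170,513),(-.06,.095,.045))]
def res(p,K):
    c,sn=np.cos(p[2]),np.sin(p[2]);o=[]
    for (cam,px),q in K:
        x,y,z=q[:3]
        if len(q)>3: x-=q[3]*p[3]; y+=q[4]*p[4]
        o+=list(proj(cam,[p[0]+c*x-sn*y,p[1]+sn*x+c*y,z])-px)
    return o
for n,K,p0 in(("chamber",C,[.6,-.1,0,.05,.05]),("console",G,[.6,.2,0])):
    r=least_squares(res,p0,args=(K,),loss="soft_l1");p=r.x
    print(n,np.round(p,4),"yaw",np.degrees(p[2])); print(np.round(np.array(res(p,K)).reshape(-1,2),1).tolist())
    W=lambda x,y:np.round([p[0]+np.cos(p[2])*x-np.sin(p[2])*y,p[1]+np.sin(p[2])*x+np.cos(p[2])*y],4)
    if n=="chamber": print("front",W(-.09-p[3],0),"home",W(-.09,0),"lug",W(-.02,-.03+p[4]+.006),"shut",W(-.02,-.024),"gauge",at(T,(160+545/3.5556,105+74/3.5556),.088)[:2])
    else: print("start",W(0,0),"by px",at(T,t(155,157)[1],.067),at(S,s(234,374)[1],.067))
print("objective",at(T,(268,235),.04))
E
python3 fit.py
```

```text
chamber [ 0.6336 -0.1646 -0.1016  0.0666  0.0697] yaw -5.819516500797303
[[-0.6, 0.1], [0.3, -0.0], [-1.6, -0.5], [-0.7, 0.2], [0.5, 0.1], [1.1, -0.4], [-0.5, 1.9], [0.2, -0.9], [0.2, 0.1], [-0.1, -2.9], [0.9, -3.5], [0.5, -0.0], [-0.2, 0.4], [-1.8, 1.0]]
front [ 0.4777 -0.1488] home [ 0.544  -0.1555] lug [ 0.6183 -0.1171] shut [ 0.6112 -0.1865] gauge [ 0.69163422 -0.10971772]
console [ 0.6416  0.184  -0.1828] yaw -10.47604359538151
[[-0.2, 0.8], [0.4, 0.3], [0.1, 1.4], [-0.9, 0.6], [1.6, -2.2], [-1.9, -1.1], [-1.2, -0.2], [-0.1, -0.1], [1.1, -1.4], [-0.3, 1.0]]
start [0.6416 0.184 ] by px [0.63552308 0.18823398 0.067     ] [0.63420017 0.1850379  0.067     ]
objective [0.40121148 0.01336881 0.04      ]
```

```bash
python3 -m crank '[[[0.4,0.9,0,-0.6,1],[0.8,1.8,0,-1.2,1],[1.2,2.8,0,-1.9,1],[1.5,3.7,0,-2.5,1],[1.9,4.7,0,-3.1,1],[2.2,5.6,0,-3.7,1],[2.6,6.5,0,-4.3,1],[3.0,7.5,0,-4.9,1],[3.0,7.5,0,-4.9,1],[3.0,7.5,0,-4.9,1],[3.0,7.5,0,-4.9,1]]]'
python3 - <<'E'
from h import *
s=env.read_state();c=env.camera("wrist");cv2.imwrite("pics/w1.png",c["pixels"][...,::-1])
print(s["clock"],s["eef_pos"],s["ee_rot"],s["grip_width"],{k:np.round(v,4).tolist() for k,v in c.items() if k!="pixels"})
E
```

```text
clock: 3.08
eef_pos: [0.4399, -0.1467, 0.2025]
ee_rot: [180.0, 0.0, -5.9]
wrist_force: [-0.6, -0.7, -0.0]
grip_width: -0.005
finger_force: 0.0
3.075 [ 0.43988179 -0.14671504  0.20250796] [ 1.79989401e+02  2.12157048e-03 -5.86444806e+00] -0.005210386159900042 {'vfov': 65.7065, 'cx': 282.5902, 'cy': 212.9402, 'tool_from_camera': [[-0.0017, 0.9553, 0.2956, 0.0747], [1.0, 0.0014, 0.001, -0.0001], [0.0006, 0.2956, -0.9553, -0.1713], [0.0, 0.0, 0.0, 1.0]]}
```

View pics/w1.png

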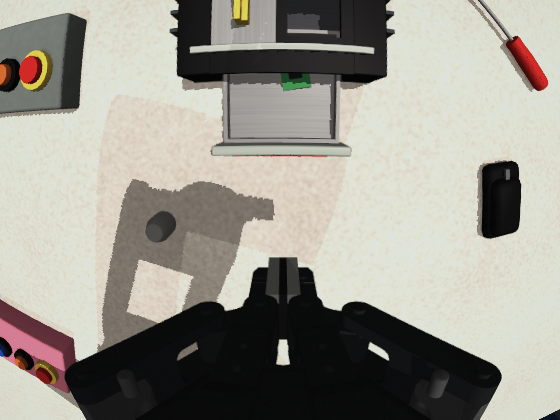

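Wrist view: drawer panel top at row ~155, columns 213–350, square to the view; lug at (241,10), objective (160,226) well left of the path. Measure with the fisheye model.

```bash
cat >> h.py <<'E'
def wat(s,c,uv,z):
    f=210/np.tan(np.radians(c["vfov"])/2); a=np.array([uv[0]-c["cx"],uv[1]-c["cy"]]); r=np.hypot(*a); th=r/f
    d=np.array([a[0]/r*np.sin(th),-a[1]/r*np.sin(th),-np.cos(th)])
    M=np.array(c["tool_from_camera"]); R=Ro.from_euler("xyz",s["ee_rot"],degrees=True).as_matrix()
    o=s["eef_pos"]+R@M[:3,3]; d=R@M[:3,:3]@d
    return np.round(o+d*(z-o[2])/d[2],4)
E
python3 - <<'E'
from h import *
s=env.read_state();c=env.camera("wrist")
for n,uv,z in(("panL",(213,155),.064),("panR",(351,155),.064),("lug+y bottomish",(232,20),.0965),("lug -y",(249,20),.0905),("plateL",(214,35),.0745),("frontL",(178,75),.07),("frontR",(386,75),.07)): print(n,wat(s,c,uv,z)[:2])
E
```

```text
panL [ 0.4842 -0.0833]
panR [ 0.4703 -0.2162]
lug+y bottomish [ 0.6032 -0.1205]
lug -y [ 0.6028 -0.1344]
plateL [ 0.5982 -0.0999]
frontL [ 0.5666 -0.0603]
frontR [ 0.546  -0.2557]
```

```bash
python3 -m crank '[[[0,0,-0.7,0,1],[0,0,-1.4,0,1],[0,0,-2.1,0,1],[0,0,-2.6,0,1],[0,0,-2.7,0,1],[0.1,-0.01,-2.7,0,1],[0.2,-0.02,-2.7,0,1],[0.3,-0.03,-2.7,0,1],[0.4,-0.04,-2.7,0,1],[0.5,-0.05,-2.7,0,1],[0.6,-0.06,-2.7,0,1],[0.7,-0.07,-2.7,0,1],[0.8,-0.08,-2.7,0,1],[0.9,-0.09,-2.7,0,1],[1.0,-0.1,-2.7,0,1],[1.1,-0.11,-2.7,0,1],[1.2,-0.12,-2.7,0,1],[1.3,-0.13,-2.7,0,1],[1.4,-0.14,-2.7,0,1],[1.4,-0.14,-2.7,0,1]]]'
```

```text
clock: 5.68
eef_pos: [0.5247, -0.1541, 0.0405]
ee_rot: [180.0, -0.0, -5.8]
wrist_force: [0.5, -0.1, 0.3]
grip_width: 0.001
finger_force: 0.0
```

```bash
python3 -m crank '[[[0.05,0,0,0,1],[0.1,-0.01,0,0,1],[0.15,-0.01,0,0,1]]]'; python3 -m crank '[[[0.05,0,0,0,1],[0.05,0,0,0,1]]]'; python3 -m crank '[[[0.05,0,0,0,1],[0.05,0,0,0,1]]]'
```

```text
clock: 6.05
eef_pos: [0.5334, -0.1547, 0.0405]
ee_rot: [180.0, -0.0, -5.8]
wrist_force: [0.6, 0.1, 0.5]
grip_width: 0.001
finger_force: 0.0
clock: 6.3
eef_pos: [0.5364, -0.1546, 0.0405]
ee_rot: [180.0, -0.0, -5.8]
wrist_force: [0.4, -0.2, 0.2]
grip_width: -0.003
finger_force: 0.0
clock: 6.55
eef_pos: [0.5394, -0.1547, 0.0405]
ee_rot: [180.0, -0.0, -5.8]
wrist_force: [-0.2, -0.8, -0.3]
grip_width: 0.002
finger_force: 0.0
```

```bash
python3 - <<'E'
from h import *
c=env.camera("wrist")["pixels"];t=env.camera("top")["pixels"][90:240,240:420]
im=np.hstack([cv2.resize(c,(440,330)),cv2.resize(t,(360,330))])
cv2.imwrite("pics/w2.png",im[...,::-1])
E
```

```text
(no output)
```

View pics/w2.png

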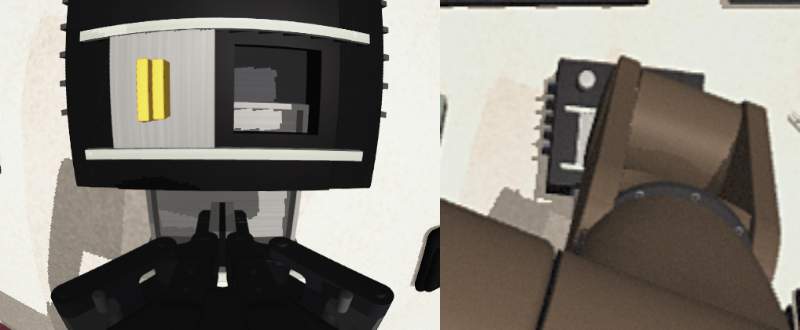

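```bash
python3 - <<'E'
from h import *
c=env.camera("wrist")["pixels"][220:420,120:440];t=env.camera("side")["pixels"][130:250,190:350]
im=np.vstack([np.hstack([cv2.resize(c,(480,300)),cv2.resize(c,(320,300))])[:, :800],cv2.resize(t,(800,300))]) if 0 else np.hstack([cv2.resize(c,(400,400),interpolation=2),cv2.resize(t,(400,400),interpolation=2)])
cv2.imwrite("pics/w3.png",im[...,::-1]); print(env.read_state()["wrist_force"])
E
```

```text
[-0.27214982 -0.36506517 -0.0187255 ]
```

View pics/w3.png

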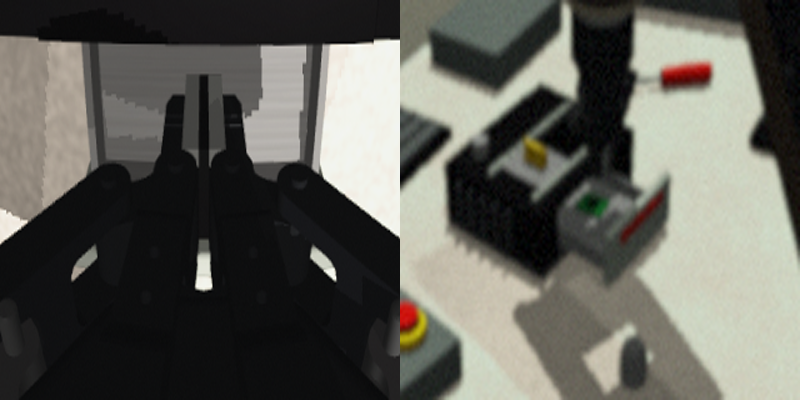

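```bash
python3 - <<'E'
from h import *
s=env.read_state();c=env.camera("wrist");S=env.camera("side")
print(s["eef_pos"],"tcp in side",proj(S,s["eef_pos"]),"TCP+70mm",proj(S,s["eef_pos"]+[0,0,.07]))
for n in("drawer_front","specimen"):
  for cam in("side","wrist"):
    for r in env.regions_of(cam,n)[:2]:
        ys,xs=np.nonzero(r["region"]);print(n,cam,r["p"],xs.min(),xs.max(),ys.min(),ys.max())
for uv in((197,300),(374,300),(190,305)): print(wat(s,c,uv,.064),wat(s,c,uv,.036))
p=c["pixels"]
for col in(200,205,210,370,375,380): print(col,[int(p[r,col].mean()) for r in range(240,330,4)])
# panel predicted in side view for openings
R=Ro.from_euler("z",-5.9,degrees=True).as_matrix()
for d in(0,.02,.04,.0666): print(d,[proj(S,R@[-.09-d,y,z]+[.6336,-.1646,0]).round().tolist() for y,z in((.068,.064),(-.068,.064),(.068,.008))])
E
```

```text
[ 0.53910273 -0.15464535  0.04048374] tcp in side [269.28246887 191.23635165] TCP+70mm [269.53546766 172.380265  ]
drawer_front side 0.68 252 297 182 215
drawer_front side 0.57 293 314 149 156
drawer_front wrist 0.95 183 391 128 357
drawer_front wrist 0.36 528 559 289 370
[ 0.5231 -0.1056  0.064 ] [ 0.506  -0.0949  0.036 ]
[ 0.513  -0.2021  0.064 ] [ 0.494  -0.2097  0.036 ]
[ 0.52   -0.1007  0.064 ] [ 0.5023 -0.0891  0.036 ]
200 [15, 94, 93, 90, 85, 74, 64, 59, 54, 53, 52, 53, 53, 53, 52, 52, 14, 14, 13, 13, 14, 14, 15]
205 [14, 94, 92, 94, 93, 92, 91, 114, 112, 114, 108, 94, 90, 91, 92, 60, 14, 14, 20, 14, 14, 14, 17]
210 [12, 94, 92, 94, 93, 91, 90, 114, 112, 113, 108, 112, 105, 91, 92, 56, 13, 13, 17, 14, 13, 17, 17]
370 [21, 62, 52, 52, 53, 53, 53, 52, 53, 53, 52, 52, 53, 53, 83, 138, 131, 15, 15, 15, 15, 15, 14]
375 [21, 51, 52, 52, 62, 90, 133, 168, 175, 175, 175, 175, 175, 175, 175, 180, 121, 15, 16, 16, 15, 15, 14]
380 [21, 174, 174, 174, 174, 173, 174, 192, 222, 235, 240, 242, 238, 239, 235, 240, 240, 241, 15, 16, 15, 16, 15]
0 [[255.0, 194.0], [280.0, 175.0], [255.0, 209.0]]
0.02 [[260.0, 196.0], [285.0, 177.0], [260.0, 211.0]]
0.04 [[266.0, 199.0], [290.0, 179.0], [266.0, 213.0]]
0.0666 [[273.0, 202.0], [297.0, 182.0], [273.0, 217.0]]
```

The drawer did not move (side view: panel edge still at column 297): the real fingertips seem to end ~25 mm short of the nominal TCP and passed over the panel. I'll back off up and over and measure the tip over bare bench.

```bash
python3 -m crank '[[[0,0,0.3,0,1],[0,0,0.7,0,1],[-0.2,0,1.0,0,1],[-0.7,0.05,1.0,0,1],[-1.2,0.12,1.0,0,1],[-1.7,0.17,1.0,0,1],[-1.7,0.17,1.0,0,1]]]'
python3 -m crank '[[[0,0,-0.5,0,1],[0,0,-1,0,1],[0,0,-1.2,0,1],[0,0,-1.4,0,1],[0,0,-1.4,0,1],[0,0,-1.4,0,1]]]'
python3 - <<'E'
from h import *
s=env.read_state();S=env.camera("side");c=env.camera("wrist")["pixels"]
u=proj(S,s["eef_pos"]);print(s["eef_pos"],u,[proj(S,s["eef_pos"]+[0,0,h]).round(1).tolist() for h in(.01,.02,.03,.05)])
x0,y0=int(u[0])-40,int(u[1])-45
t=S["pixels"][y0:y0+60,x0:x0+80];print(x0,y0)
im=np.hstack([cv2.resize(t,(533,400),interpolation=2),cv2.resize(c[100:300,216:350],(267,400))])
cv2.imwrite("pics/w4.png",im[...,::-1])
E
```

```text
clock: 7.92
eef_pos: [0.4351, -0.144, 0.1005]
ee_rot: [-180.0, 0.1, -5.8]
wrist_force: [1.1, -0.5, 0.3]
grip_width: -0.0
finger_force: 0.0
clock: 8.68
eef_pos: [0.4376, -0.1446, 0.017]
ee_rot: [180.0, -0.0, -5.8]
wrist_force: [-0.5, -0.2, 0.2]
grip_width: 0.001
finger_force: 0.0
[ 0.4376289  -0.14459426  0.01700963] [295.84347272 208.29406485] [[296.0, 205.7], [296.2, 203.1], [296.3, 200.4], [296.7, 195.0]]
255 163
```

View pics/w4.png

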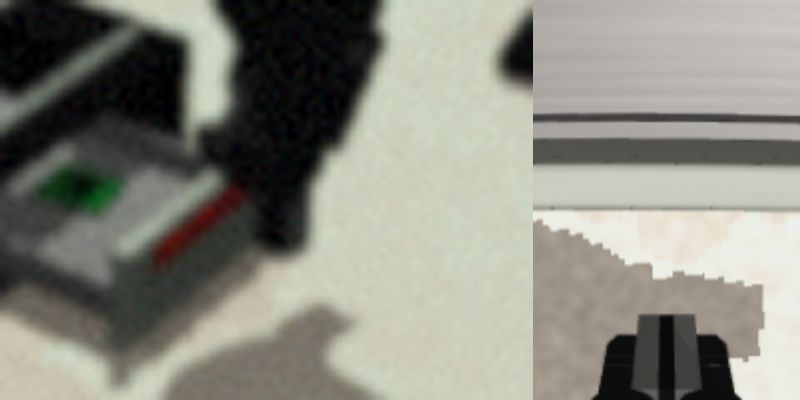

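Side crop: fingertip bottom at about (298,200), i.e. ~30 mm above the nominal TCP (296,208). So I treat the tip as ~30 mm short of the TCP and go lower.

```bash
python3 -m crank '[[[0,0,-0.2,0,1],[0.1,-0.01,-0.2,0,1],[0.2,-0.02,-0.2,0,1],[0.3,-0.03,-0.2,0,1],[0.4,-0.04,-0.2,0,1],[0.5,-0.05,-0.2,0,1],[0.6,-0.06,-0.2,0,1],[0.7,-0.07,-0.2,0,1]]]'
python3 -m crank '[[[0.1,-0.01,0,0,1],[0.2,-0.02,0,0,1],[0.3,-0.03,0,0,1]]]'
python3 - <<'E'
from h import *
env.camera("side")
for r in env.regions_of("side","drawer_front")[:1]:
    ys,xs=np.nonzero(r["region"]);print(r["p"],xs.min(),xs.max(),ys.min(),ys.max())
E
```

```text
clock: 9.78
eef_pos: [0.4793, -0.1486, 0.0045]
ee_rot: [-180.0, 0.0, -5.8]
wrist_force: [-2.8, -1.1, 1.1]
grip_width: -0.0
finger_force: 1.4
clock: 10.15
eef_pos: [0.4975, -0.1505, 0.0045]
ee_rot: [-180.0, 0.0, -5.8]
wrist_force: [-2.9, -1.1, 1.0]
grip_width: -0.0
finger_force: 1.4
0.63 252 289 184 211
```

```bash
python3 -m crank '[[[0.1,-0.01,0,0,1],[0.2,-0.02,0,0,1],[0.3,-0.03,0,0,1],[0.4,-0.04,0,0,1],[0.5,-0.05,0,0,1]]]'
for i in 1 2 3 4; do python3 -m crank '[[[0.03,0,0,0,1],[0.06,-0.01,0,0,1]]]' | grep -E "eef_pos|force"; done
```

```text
clock: 10.88
eef_pos: [0.5276, -0.1535, 0.0045]
ee_rot: [-180.0, 0.0, -5.8]
wrist_force: [-3.1, -1.3, -1.2]
grip_width: 0.001
finger_force: 1.4
eef_pos: [0.5308, -0.1539, 0.0045]
wrist_force: [-2.3, 1.5, -1.3]
finger_force: 1.3
eef_pos: [0.5343, -0.1545, 0.0045]
wrist_force: [-2.0, 1.8, 0.3]
finger_force: 1.3
eef_pos: [0.5352, -0.1545, 0.0042]
wrist_force: [-21.3, 3.0, 13.0]
finger_force: 10.6
eef_pos: [0.535, -0.1543, 0.0037]
wrist_force: [-38.3, 2.1, 21.9]
finger_force: 19.0
```

```bash
python3 -m crank '[[[-0.2,0.02,0,0,1],[-0.4,0.04,0.3,0,1],[-0.4,0.04,1,0,1],[-0.4,0.04,2,0,1],[-0.4,0.04,2.6,0,1],[-0.4,0.04,2.6,0,1],[-0.4,0.04,2.6,0,1]]]'
python3 - <<'E'
from h import *
c=env.camera("wrist")
old=dict(eef_pos=np.array([.5391,-.1546,.0405]),ee_rot=[180,0,-5.8])
for uv in((174,74),(174,153),(188,74)): print("old",wat(old,c,uv,.0965)[:2])
s=env.read_state();print(s["eef_pos"])
hsv=cv2.cvtColor(c["pixels"],cv2.COLOR_RGB2HSV);m=cv2.inRange(hsv,(22,120,100),(35,255,255))
n,l,st,ce=cv2.connectedComponentsWithStats(m);print([(st[i].tolist(),ce[i].round().tolist()) for i in range(1,n) if st[i][4]>60])
cv2.imwrite("pics/w5.png",c["pixels"][...,::-1])
E
```

```text
clock: 12.75
eef_pos: [0.5175, -0.1534, 0.1601]
ee_rot: [180.0, -0.0, -5.8]
wrist_force: [0.0, -0.8, 0.8]
grip_width: 0.002
finger_force: 0.0
old [ 0.634  -0.1248]
old [ 0.605  -0.1209]
old [ 0.6329 -0.1301]
[ 0.51713966 -0.15331234  0.15956747]
[([226, 65, 20, 41, 745], [235.0, 85.0]), ([1, 114, 32, 45, 573], [21.0, 134.0]), ([41, 406, 19, 14, 80], [49.0, 411.0])]
```

View pics/w5.png

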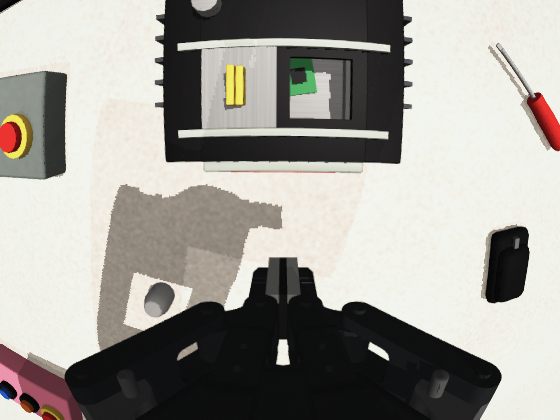

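Drawer is home (panel flat against the stage at row 165). Lug at (235,85), shutter still open, gauge (206,5).

```bash
python3 - <<'E'
from h import *
s=env.read_state();c=env.camera("wrist")
for n,uv,z in(("lug+y rear",(226,66),.0965),("lug+y front",(226,105),.0965),("step",(236,85),.0965),("plate rear",(202,47),.0745),("plate front",(202,128),.0745),("plate -y",(276,86),.0745),("win",(289,88),.07),("winR",(352,88),.07),("gauge",(207,3),.088),("roofFL",(166,160),.07),("roofFR",(401,160),.07)): print(n,wat(s,c,uv,z)[:2])
E
```

```text
lug+y rear [ 0.6322 -0.1244]
lug+y front [ 0.6038 -0.1212]
step [ 0.6172 -0.13  ]
plate rear [ 0.655  -0.1034]
plate front [ 0.5894 -0.0959]
plate -y [ 0.615  -0.1579]
win [ 0.6127 -0.1679]
winR [ 0.6091 -0.218 ]
gauge [ 0.6871 -0.1133]
roofFL [ 0.5675 -0.0595]
roofFR [ 0.5473 -0.2563]
```

```bash
python3 -m crank '[[[0.6,0.4,0,0,1],[1.2,0.8,0,0,1],[1.7,1.0,0,0,1],[1.7,1.0,0,0,1],[1.7,1.0,-0.5,0,1],[1.7,1.0,-1.0,0,1],[1.7,1.0,-1.3,0,1],[1.7,1.0,-1.5,0,1],[1.7,1.0,-1.5,0,1],[1.7,1.0,-1.5,0,1]]]'
python3 -m crank '[[[0,0,-0.1,0,1],[0,0,-0.23,0,1],[0,0,-0.23,0,1]]]'
python3 - <<'E'
from h import *
s=env.read_state();S=env.camera("side");c=env.camera("wrist")["pixels"]
u=proj(S,s["eef_pos"]+[0,0,.03]);print(u)
x0,y0=int(u[0])-40,int(u[1])-35
im=np.hstack([cv2.resize(S["pixels"][y0:y0+60,x0:x0+80],(533,400),interpolation=2),cv2.resize(c[180:320,230:324],(267,400))])
cv2.imwrite("pics/w6.png",im[...,::-1])
E
```

```text
clock: 14.1
eef_pos: [0.6201, -0.0936, 0.0713]
ee_rot: [180.0, -0.1, -5.8]
wrist_force: [0.2, 0.9, 0.1]
grip_width: -0.001
finger_force: 0.0
clock: 14.48
eef_pos: [0.6191, -0.0933, 0.056]
ee_rot: [-180.0, 0.1, -5.8]
wrist_force: [0.1, 0.4, -0.2]
grip_width: -0.003
finger_force: 0.0
[237.24498298 181.08852332]
```

View pics/w6.png

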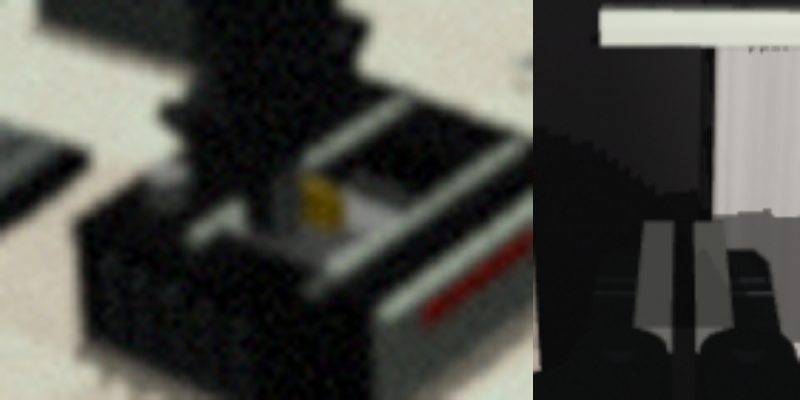

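Fingertips stand just beside the lug's +y face, below its top. Push along the stage's -y.

```bash
python3 -m crank '[[[-0.01,-0.1,0,0,1],[-0.02,-0.2,0,0,1],[-0.03,-0.3,0,0,1],[-0.04,-0.4,0,0,1],[-0.05,-0.5,0,0,1],[-0.06,-0.6,0,0,1]]]'
python3 - <<'E'
from h import *
env.camera("side");r=env.regions_of("side","lug_push");print([(x["p"],x["centre"]) for x in r[:2]])
E
```

```text
clock: 15.32
eef_pos: [0.6159, -0.1298, 0.0567]
ee_rot: [-180.0, 0.0, -5.8]
wrist_force: [-0.0, 2.2, -0.3]
grip_width: -0.001
finger_force: 1.0
[(0.64, [249.5, 179.1]), (0.32, [220.2, 175.2])]
```

```bash
python3 -m crank '[[[-0.01,-0.1,0,0,1],[-0.02,-0.2,0,0,1],[-0.03,-0.3,0,0,1],[-0.04,-0.4,0,0,1],[-0.05,-0.5,0,0,1],[-0.06,-0.6,0,0,1]]]'
for i in 1 2 3 4; do python3 -m crank '[[[0,-0.04,0,0,1],[-0.01,-0.08,0,0,1]]]' | grep -E "eef_pos|force"; done
```

```text
clock: 16.18
eef_pos: [0.6122, -0.1659, 0.0567]
ee_rot: [-180.0, 0.0, -5.8]
wrist_force: [-0.5, 0.8, 0.8]
grip_width: 0.002
finger_force: 0.8
eef_pos: [0.612, -0.1704, 0.0567]
wrist_force: [1.8, 0.6, -0.6]
finger_force: 0.7
eef_pos: [0.6114, -0.175, 0.0567]
wrist_force: [4.1, 10.6, -1.9]
finger_force: 5.2
eef_pos: [0.6111, -0.1763, 0.0565]
wrist_force: [11.7, 44.3, 0.0]
finger_force: 21.0
eef_pos: [0.6108, -0.1774, 0.0564]
wrist_force: [19.6, 76.8, 1.1]
finger_force: 36.2
```

```bash
python3 -m crank '[[[0.01,0.1,0,0,1],[0.02,0.25,0,0,1],[0.02,0.4,0,0,1],[0.02,0.4,0.5,0,1],[0.02,0.4,1.0,0,1],[0.02,0.4,1.6,0,1],[-0.1,1.3,1.7,0,1],[-0.3,2.2,1.7,0,1],[-0.5,3.1,1.7,0,1],[-0.7,4.0,1.7,0,1],[-0.8,4.8,1.7,0,1],[-0.9,5.5,1.7,0,1],[-0.9,6.1,1.7,0,1],[-0.9,6.1,1.7,0,1],[-0.9,6.1,1.7,0,1]]]'
python3 - <<'E'
from h import *
s=env.read_state();c=env.camera("wrist");S=env.camera("side")
hsv=cv2.cvtColor(c["pixels"],cv2.COLOR_RGB2HSV)
for nm,lo,hi,z in(("orange",(6,150,90),(19,255,255),.067),("blue",(100,130,60),(125,255,255),.065)):
    n,l,st,ce=cv2.connectedComponentsWithStats(cv2.inRange(hsv,lo,hi))
    print(nm,[(st[i].tolist(),ce[i].round(1).tolist(),wat(s,c,ce[i],z)) for i in range(1,n) if st[i][4]>60])
T=env.camera("top")
im=np.hstack([cv2.resize(c["pixels"],(400,300)),cv2.resize(S["pixels"][150:240,190:310],(400,300))])
cv2.imwrite("pics/w7.png",im[...,::-1]);print(s["eef_pos"])
E
```

```text
clock: 19.05
eef_pos: [0.5559, 0.1809, 0.1586]
ee_rot: [180.0, 0.0, -5.8]
wrist_force: [0.3, -0.2, -0.3]
grip_width: -0.0
finger_force: 0.0
orange [([249, 95, 34, 33, 883], [265.2, 111.1], array([0.6351, 0.187 , 0.067 ]))]
blue [([0, 0, 39, 22, 420], [12.6, 6.9], array([0.806 , 0.4438, 0.065 ])), ([184, 92, 32, 30, 740], [199.2, 106.7], array([0.6461, 0.2404, 0.065 ]))]
[0.5558626  0.1808696  0.15861494]
```

View pics/w7.png

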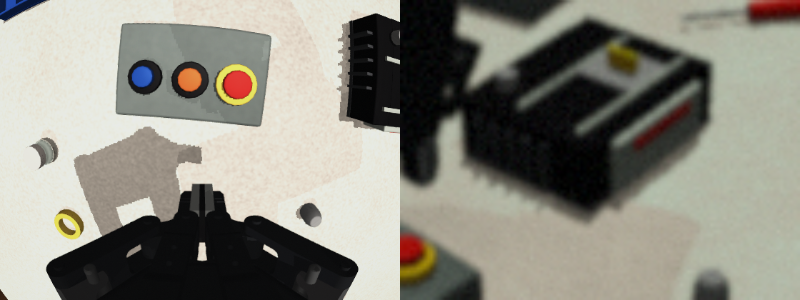

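Shutter covers the window, drawer home; orange button (190,80) in the left half, at world (0.635,0.187). Move above it and descend.

```bash
python3 -m crank '[[[0.6,0.05,0,0,1],[1.1,0.1,0,0,1],[1.32,0.1,0,0,1],[1.32,0.1,-0.5,0,1],[1.32,0.1,-1.0,0,1],[1.32,0.1,-1.4,0,1],[1.32,0.1,-1.6,0,1],[1.32,0.1,-1.7,0,1],[1.32,0.1,-1.7,0,1],[1.32,0.1,-1.7,0,1]]]'
for i in 1 2 3 4; do python3 -m crank '[[[0,0,-0.03,0,1],[0,0,-0.06,0,1]]]' | grep -E "eef_pos|wrist_force"; done
```

```text
clock: 20.45
eef_pos: [0.6357, 0.1874, 0.0576]
ee_rot: [-180.0, -0.1, -5.8]
wrist_force: [0.1, -0.4, 0.6]
grip_width: -0.002
finger_force: 0.0
eef_pos: [0.6353, 0.1874, 0.0533]
wrist_force: [0.3, 0.4, 0.2]
eef_pos: [0.6351, 0.1873, 0.0493]
wrist_force: [-0.4, -0.7, -1.1]
eef_pos: [0.6352, 0.1874, 0.0457]
wrist_force: [0.3, -0.2, -0.2]
eef_pos: [0.6352, 0.1873, 0.0422]
wrist_force: [0.3, -0.5, 0.6]
```

```bash
for i in 1 2 3 4; do python3 -m crank '[[[0,0,-0.02,0,1],[0,0,-0.04,0,1]]]' | grep -E "eef_pos|wrist_force"; done
```

```text
eef_pos: [0.6352, 0.1874, 0.0398]
wrist_force: [0.6, 0.2, -0.1]
eef_pos: [0.6352, 0.1874, 0.0375]
wrist_force: [-0.7, -0.8, 1.9]
eef_pos: [0.6352, 0.1874, 0.0351]
wrist_force: [-0.7, -0.3, 4.5]
eef_pos: [0.6352, 0.1874, 0.0327]
wrist_force: [-0.4, -1.1, 5.2]
```

Contact at ~0.039 and force is nearly 5 N; press to the stop, then leave.

```bash
for i in 1 2; do python3 -m crank '[[[0,0,-0.02,0,1],[0,0,-0.04,0,1]]]' | grep -E "eef_pos|wrist_force"; done; python3 -m crank '[[[0,0,0,0,1],[0,0,0,0,1]]]' | grep -E "eef_pos|wrist_force"
python3 -m crank '[[[0,0,0.3,0,1],[0,0,1,0,1],[0,0,1.8,0,1],[0,0,2,0,1],[0,0,2,0,1],[0,0,2,0,1]]]'
python3 - <<'E'
from h import *
s=env.read_state();S=env.camera("side")
u=env.regions_of("side","lug_push");print([(x["p"],x["centre"]) for x in u[:2]])
for r in env.regions_of("side","drawer_front")[:1]:
    ys,xs=np.nonzero(r["region"]);print(xs.max())
print(s["wrist_force"],s["clock"])
E
```

```text
eef_pos: [0.6354, 0.1874, 0.0317]
wrist_force: [-11.1, -2.5, 37.1]
eef_pos: [0.6356, 0.1875, 0.0312]
wrist_force: [-20.0, -3.6, 65.0]
eef_pos: [0.6356, 0.1875, 0.0313]
wrist_force: [-16.3, -4.2, 55.5]
clock: 23.95
eef_pos: [0.6343, 0.1871, 0.1463]
ee_rot: [180.0, 0.1, -5.8]
wrist_force: [0.2, -0.6, -0.7]
grip_width: -0.002
finger_force: 0.0
[(0.76, [255.7, 171.7]), (0.42, [176.6, 232.2])]
[ 0.19606072 -0.64391001 -0.73096688] 23.95
```

```bash
python3 -c "
from station import env
print(env.hand_in())"
```

```text
the job is handed in; nothing more can be done
None
```

I pushed the drawer home, slid the shutter fully shut and pressed the orange start button to its stop, in that order, and handed in at about 24 s. My first drawer push passed over the front panel without moving it, because the fingertips end about 30 mm short of the stated TCP. Hand-in gave no verdict.

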